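# Turn the desk sign to green and hang it on its stand

## Robot

A 6-joint arm with a two-finger parallel gripper is mounted at the origin on the work surface. World frame = base frame: x ahead of the robot, y to its left, z up, the work surface at z = 0. Lengths are in m, angles in rad, forces in N, time in s.
With the tool pointing down it reaches from about 0.275 to 0.975 m from the base axis. Payload 8.4 kg.
Tool frame: the origin (TCP) lies between the finger pads; the fingertips stand ctrl.tip_extent ahead of it and the grasp point (between the pads) lies 6 mm ahead of it (ctrl.tip_extent is the distance from the TCP to the fingertips, in m); z points along the fingers, y is the line along which they close (so a half turn about z gives the same grasp; the last joint's range is limited). The gripper opens to 92 mm and grips with 3 to 60 N. Pads are 20 mm wide; open, the fingers measure 128 mm over their backs; the gripper's body (75 mm by 189 mm) begins 69 mm behind the grasp point.
Start: joints at [1.275, 0.353, 1.633, -0, 1.155, -0.002], TCP at [0.181, 0.598, 0.24] pointing down, gripper open.
Joint ranges: [-2.63, 2.63], [-0.92, 2.1], [0.06, 2.66], [-1.3, 4.44], [0, 2.69], [-3.02, 3.02]. Speed limits (rad/s): [2.22, 2.22, 2.79, 3.14, 3.14, 3.14].

## Interface

Orientations are given as a rotation vector (axis times angle).
In Python, from cell import ctrl, optics gives the robot as it stands.
- The arm moves only by the tool apply_moves, never from a script. Its argument "motion" is a list of rows, each an object with "linear": the shift along the tool's x, y, z in cm, a list of three; "spin": the turn about the tool's z in rad; "fingers": the opening, from -1 (shut) to 1 (fully open). A call has exactly 8 rows; each row shifts and turns the commanded pose from where the row before left it, along the tool's axes as they then stand; what a row does not reach is not made up. A row lasts 1/10 s, in which the tool goes at most 50 mm and 8.59 degrees, less where a joint would pass 70% of its speed; a pose out of reach is approached as far as the arm can. A call with a gripper value outside its range is refused whole. The fingers move at their own pace and stop on an object; "newtons" is the grip in N (left out, the last holds). Time passes only in rows, so rows that do not move let the fingers close, or fill a call up. It gives the time, the measured TCP pose, the force, the opening and the grip force at its end, in the units of the state.
- ctrl.state(): the state, without advancing time (a new reading comes with each control period).
- optics.camera(name): name is "scene" or "top" or "wrist"; returns a dict with "frame" (420x560x3 uint8, red, green, blue), "range_z" (420x560 float32, m along the optical axis (not along the pixel's ray), 0 where there is no reading), "fx", "fy", "cx", "cy" (pixels), "k1" (the pictures are not rectified: a ray, as slopes to the right and down, at radius r is drawn at 1 + k1 r^2 times it, then the intrinsics apply), "pose" (4x4, takes a point from camera to world coordinates); the wrist camera has in their place "tool_from_camera" (4x4, takes a point from camera to tool coordinates, whose origin is the TCP and whose axes are the flange's). Camera axes: x right, y up, looking along -z (the intrinsics and any distortion apply to the point x, -y, -z); pixel columns grow to the right and rows downward; lengths in m; the calibration is good to about 2 mm. A picture is of the moment at which its call begins: read the wrist's pose just before it.
- ctrl.sign_off(): hands the job in; it is judged then, once.
The state is a dict: "t": time; "joint_positions": joint angles; "qd": joint speeds; "joint_efforts": joint torques, N m; "position": TCP position; "eef_rot": TCP orientation; "force": force on the tool from outside, world axes, zero at the start; "ft_torque": the same for the moment, N m; "gripper_width": finger opening in m; "grasp_force": force on a finger pad.
Only numpy, scipy, OpenCV 4.12 (cv2) and the standard library are available. Lean on these libraries where they do the work, as an engineer would, in place of code of your own. Each camera call takes 0.05 s, during which the arm holds its last target. There are 200 camera calls.

## Task

The two-coloured desk sign lies red face up on the block of notes. Turn it over and hang it by its slot on the brass peg of the sign stand, tab upwards, hanging straight and lying against the sloping board with its green face outwards. The empty cradle may be used to lean the sign on while changing your grip; leave the other things on the desk where they are.

Things in the scene. Friction and masses are not known exactly. Their poses are not given: they have to be found in the camera images.
- sign: loose rigid plate 6 thick, 90 g, one face red, the other green. Body 110 (x) by 60 (y); a tab 32 long, 30 wide, equally thick, continues it at one short end. A slot through the body, 16 (x) by 18 (y), centred 14 from the tab's end. Origin: centre of the body (without tab) on the GREEN face. x points away from the tab (body x -55 to 55, tab to -87), y across, z out of the red face (red at z = 6)
- sign_hole (a point): centre of the sign's slot, half way through the thickness (sign x = -41, y = 0, z = 3)
- sign_tab (a point): middle of the free end of the sign's tab (sign x = -87, y = 0, z = 3)
- notes: fixed yellow block of sticky notes, 100 long (x) by 42 wide (y) by 30 high, on which the sign lies; origin: centre of its underside. The sign overhangs it on both long sides
- cradle_rest: slope of a fixed metal cradle (dark foot 130 x 90 x 8): strip 34 wide, 95 long, 50 degrees from level, with a ledge at its foot 56 wide standing 19 out. Origin: middle of the corner of slope and ledge, 40 above the desk. x down the slope (strip x -95 to 0, ledge from 0), y along the ledge, z out of the slope, slanting up. A leaning sign's sides and tab stay free
- stand_board: white sloping board of the fixed sign stand (dark wood foot 130 x 90 x 8): 40 wide, 92 long, 6 thick, 60 degrees from level, with one brass peg 9 in diameter standing 30 out of it at right angles. Origin: root of the peg on the board's surface, 130 above the desk. x down the board (x -12 to 80), y across, z along the peg, slanting up and outwards
- mug: bystander, to be left alone: blue mug with a handle, 76 wide, 90 high; origin: centre of its underside
- calculator: bystander, to be left alone: flat black calculator 100 x 130 x 14; origin: centre of its underside
- phone: bystander, to be left alone: black phone lying flat, 150 x 72 x 8; origin: centre of its underside
- stapler: bystander, to be left alone: red and dark stapler 140 long, 49 high; origin: centre of its underside
- clip_bowl: bystander, to be left alone: small red bowl, 90 wide, 40 high; origin: centre of its underside
- sanitizer: bystander, to be left alone: clear bottle with blue label, 60 wide, 150 high; origin: centre of its underside
- tape: bystander, to be left alone: blue tape dispenser 120 x 50, 70 high; origin: centre of its underside

How it is judged:
By the outcome, as a careful person would: the job done as asked, in the order asked, and still so for the second after the job is handed in, with the robot touching nothing.
It also fails if it takes over 56 s, if anything falls off the work surface, if the arm or the gripper's body presses on something with over 40 N, if the wrist force passes 120 N, or if a joint passes its speed limit or range.

## Working session

There is one attempt and no reset: what is moved stays moved. The work goes in short steps, Python scripts to look and compute and a tool call to move; the robot and the scene stay as the last step left them, time stands still between calls to the robot, and variables do not carry over. Pictures are saved under pics/ and viewed, at most 10 in all, crops included, and the job is handed in when it is done.

Besides the shell and the picture viewer there is one more tool, called after "Request:" by a JSON object that holds its "fn" and its "kwargs". apply_moves: Moves the arm, as the interface text tells. Its arguments: {"type":"object","properties":{"motion":{"type":"array","items":{"type":"object","properties":{"linear":{"type":"array","items":{"type":"number"}},"spin":{"type":"number"},"fingers":{"type":"number"}}}},"newtons":{"type":"number"}},"required":["motion"]}

```bash
ls; mkdir -p pics; python3 - <<'E'
from cell import ctrl, optics
import cv2,numpy as np
print(ctrl.state(), ctrl.tip_extent)
for n in ("scene","top"):
    c=optics.camera(n); cv2.imwrite(f"pics/{n}0.png",c["frame"][:,:,::-1]); np.savez(f"{n}0.npz",**c)
    print(n,{k:c[k] for k in("fx","fy","cx","cy","k1")}); print(np.round(c["pose"],4))
E
```

```text
pics
{'t': 0.0, 'joint_positions': array([ 1.27463291e+00,  3.53645807e-01,  1.63411512e+00, -8.39547665e-06,
        1.15520600e+00, -2.38877148e-03]), 'qd': array([ 0.00054971,  0.0007403 , -0.00119172,  0.00034854,  0.00088538,
       -0.00126043]), 'joint_efforts': array([ 1.39401996e-03, -5.93841112e+01, -3.34211469e+01,  6.96253125e-02,
        2.34737381e-02, -7.67726669e-05]), 'position': array([0.18084235, 0.59778931, 0.23887327]), 'eef_rot': array([-4.59768338e-01, -3.10756761e+00,  2.13634408e-03]), 'force': array([-0.10011769,  0.46013641, -0.18436433]), 'ft_torque': array([0.00310687, 0.04507917, 0.03360235]), 'grasp_force': 0.0, 'gripper_width': 0.09195378152422054} 0.025
scene {'fx': 500.8723683583611, 'fy': 500.8723683583611, 'cx': 277.4427821704179, 'cy': 199.35555137298306, 'k1': -0.02139912545047377}
[[-0.681  -0.5735  0.4554  1.1188]
 [ 0.7323 -0.54    0.4149  0.5181]
 [ 0.008   0.616   0.7877  1.1231]
 [ 0.      0.      0.      1.    ]]
top {'fx': 392.65089060136177, 'fy': 392.65089060136177, 'cx': 276.8143655549699, 'cy': 208.31739210887088, 'k1': 0.02786232002912111}
[[-0.0055  0.9965 -0.0839  0.4439]
 [-1.     -0.006  -0.0057 -0.0036]
 [-0.0062  0.0839  0.9965  1.2795]
 [ 0.      0.      0.      1.    ]]
```

View pics/scene0.png

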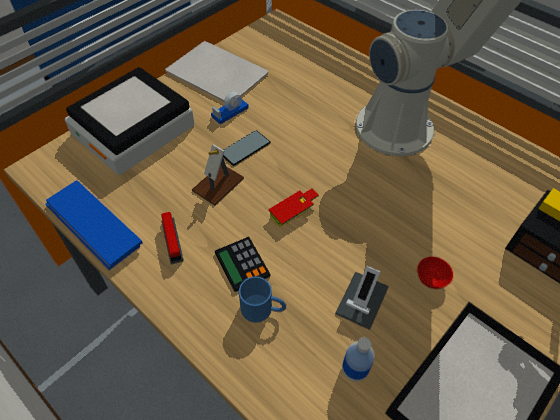

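View pics/top0.png

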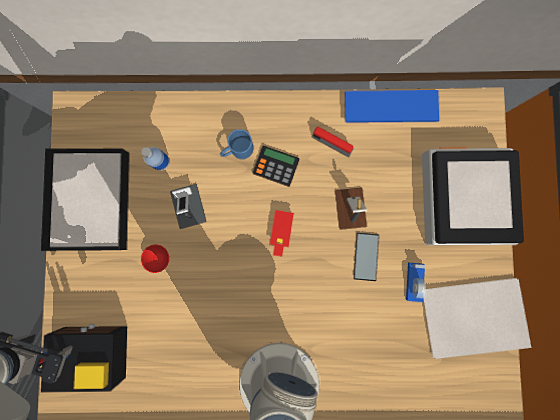

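The scene view shows the sign at about (293,206), cradle (363,295) and stand (217,178). In the top view they are at (281,230), (188,205) and (352,207), with the sign's tab pointing towards the robot. Next I'll measure them roughly.

```bash
cat > h.py <<'E'
import numpy as np, cv2
from scipy.spatial.transform import Rotation as R
def rays(c,uv):
    uv=np.asarray(uv,float).reshape(-1,2)
    d=np.c_[(uv[:,0]-c["cx"])/c["fx"],(uv[:,1]-c["cy"])/c["fy"]]; s=d.copy()
    for _ in range(10): s=d/(1+c["k1"]*(s**2).sum(1,keepdims=True))
    return np.c_[s[:,0],-s[:,1],-np.ones(len(s))]
def world(c,uv,z=None,st=None):
    """points on plane z=const, or from range"""
    P=np.array(c["pose"]) if "pose" in c else tool(st)@c["tool_from_camera"]
    r=rays(c,uv)
    if z is None:
        uv=np.asarray(uv).reshape(-1,2).astype(int); r=r*c["range_z"][uv[:,1],uv[:,0]][:,None]
    w=r@P[:3,:3].T
    if z is not None: w=w*((z-P[2,3])/w[:,2])[:,None]
    return w+P[:3,3]
def tool(st):
    T=np.eye(4);T[:3,:3]=R.from_rotvec(st["eef_rot"]).as_matrix();T[:3,3]=st["position"];return T
def cloud(c,st=None):
    h,w=c["range_z"].shape; u,v=np.meshgrid(np.arange(w),np.arange(h)); uv=np.c_[u.ravel(),v.ravel()]
    return world(c,uv,st=st).reshape(h,w,3)
def red(c):
    hsv=cv2.cvtColor(c["frame"],cv2.COLOR_RGB2HSV); return (((hsv[...,0]<6)|(hsv[...,0]>174))&(hsv[...,1]>180)&(hsv[...,2]>70))
E
python3 - <<'E'
from h import *
t=dict(np.load("top0.npz")); s=dict(np.load("scene0.npz"))
for n,c,box in(("top",t,(260,200,300,262)),("scene",s,(262,182,325,226))):
    m=red(c); k=np.zeros_like(m); k[box[1]:box[3],box[0]:box[2]]=1; m&=k
    v,u=np.nonzero(m); w=world(c,np.c_[u,v],.036)[:,:2]
    print(n,m.sum(),"centroid",w.mean(0),"range z",np.median(world(c,np.c_[u,v])[:,2]))
    e,V=np.linalg.eigh(np.cov(w.T)); ax=V[:,1]*np.sign(V[0,1]); p=(w-w.mean(0))@ax; print("axis deg",np.degrees(np.arctan2(ax[1],ax[0])),p.min(),p.max())
for n,c,boxes in(("top",t,((160,178,210,232),(330,180,372,232))),("scene",s,((335,262,390,330),(190,142,246,205)))):
    C=cloud(c)
    for nm,b in zip(("cradle","stand"),boxes):
        P=C[b[1]:b[3],b[0]:b[2]].reshape(-1,3); f=c["frame"][b[1]:b[3],b[0]:b[2]].reshape(-1,3)
        q=P[P[:,2]>.02]; print(n,nm,len(q),q.min(0),q.max(0),q.mean(0))
        foot=P[(P[:,2]>.004)&(P[:,2]<.014)&(f.max(1)<110)]; r=cv2.minAreaRect((foot[:,:2]*1000).astype(np.float32)); print("  foot",r)
# enlarge crops
a=cv2.resize(s["frame"][255:335,330:395],None,fx=6,fy=6,interpolation=2); b=cv2.resize(s["frame"][138:208,187:247],None,fx=6.4,fy=6.4,interpolation=2)
H=min(a.shape[0],b.shape[0]); cv2.imwrite("pics/crop.png",np.hstack([a[:H],b[:H]])[:,:,::-1])
E
```

```text
top 677 centroid [ 0.47892959 -0.00935433] range z 0.03591740376182195
axis deg -9.31746853749901 -0.07875401627301179 0.06099778386372531
scene 778 centroid [ 0.47690836 -0.01042092] range z 0.03752469923132018
axis deg -9.323989411068784 -0.07936550120715488 0.061604795627342154
top cradle 360 [ 0.44388151 -0.00359906  0.02311675] [0.61667826 0.33401263 1.27950616] [0.56766435 0.28544563 0.11375575]
  foot ((560.4481811523438, 294.2310791015625), (130.70321655273438, 90.1875228881836), 15.568070411682129)
top stand 268 [ 0.44388151 -0.25602031  0.02516642] [ 0.58059975 -0.00359906  1.27950616] [ 0.54394322 -0.22590621  0.14020633]
  foot ((551.3204345703125, -234.6095733642578), (127.71045684814453, 88.0879898071289), 5.151944160461426)
scene cradle 740 [0.52552009 0.27078517 0.02103373] [1.11878969 0.51810818 1.12314362] [0.58484459 0.30289728 0.10108996]
  foot ((544.5718994140625, 285.9727783203125), (196.0543670654297, 127.95491790771484), 35.18416976928711)
scene stand 548 [ 0.50900046 -0.25987125  0.02091679] [1.11878969 0.51810818 1.12314362] [ 0.5672186  -0.21302504  0.12253748]
  foot ((517.2847900390625, -244.03990173339844), (251.8206329345703, 107.13444519042969), 15.188697814941406)
```

View pics/crop.png

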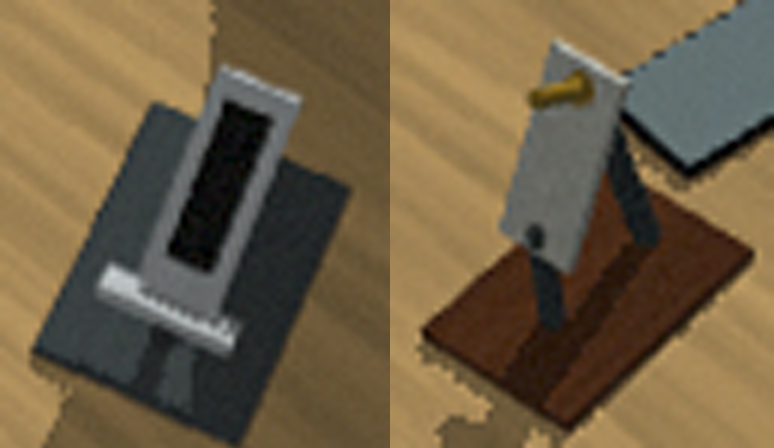

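The crop shows the cradle slope at left with its ledge at the bottom near (170,310). At right is the board, with the brass peg near (560,90), facing the scene camera side. Next I'll fit planes to the range points.

```bash
cat > fit.py <<'E'
from h import *
t=dict(np.load("top0.npz")); s=dict(np.load("scene0.npz"))
def sel(c,b):
    P=cloud(c)[b[1]:b[3],b[0]:b[2]].reshape(-1,3); f=c["frame"][b[1]:b[3],b[0]:b[2]].reshape(-1,3).astype(int); ok=(P[:,2]>.02)&(P[:,2]<.2); return P[ok],f[ok]
def plane(P,deg):
    rng=np.random.default_rng(0);best=None
    for _ in range(3000):
        a=P[rng.choice(len(P),3,False)]; n=np.cross(a[1]-a[0],a[2]-a[0]); l=np.linalg.norm(n)
        if l<1e-5: continue
        n/=l; n*=np.sign(n[2]) or 1
        if abs(np.degrees(np.arccos(n[2]))-deg)>10: continue
        i=abs((P-a[0])@n)<.0025
        if best is None or i.sum()>best.sum(): best=i
    q=P[best]; m=q.mean(0); n=np.linalg.svd(q-m)[2][2]; n*=np.sign(n[2]); return m,n,best
for nm,bs,deg in(("cradle",((160,178,210,232),(335,262,390,330)),50),("stand",((330,180,372,232),(190,142,246,205)),60)):
  for c,b,cn in((t,bs[0],"top"),(s,bs[1],"scene")):
    P,f=sel(c,b); m,n,i=plane(P,deg); az=np.arctan2(n[1],n[0]); o=np.array([np.cos(az),np.sin(az)]);l=np.array([-o[1],o[0]])
    q=P[i]; print(nm,cn,i.sum(),"m",m.round(4),"tilt",np.degrees(np.arccos(n[2])).round(1),"out az",np.degrees(az).round(1),
      "z",q[:,2].min().round(4),q[:,2].max().round(4),"out@z",((q@n-m@n)).std().round(4), "lat",((q[:,:2]@l).min().round(4),(q[:,:2]@l).max().round(4)))
    h=P[~i]; hd=(h-m)@n; k=(hd>.004)&(hd<.035)&(h[:,2]>(.09 if nm=="stand" else .03)); print("   proud",k.sum(),h[k].mean(0).round(4),"lat",(h[k][:,:2]@l).mean().round(4),"height",hd[k].max().round(4),"z",h[k][:,2].min().round(4),h[k][:,2].max().round(4),"out",(h[k][:,:2]@o).min().round(4),(h[k][:,:2]@o).max().round(4))
    # horizontal distance along o on plane at key height
    z=.13 if nm=="stand" else .04; print("   plane out coord at z",z,((m@n-n[2]*z)/np.hypot(n[0],n[1])).round(4))
E
python3 fit.py
```

```text
cradle top 202 m [0.5658 0.2954 0.0754] tilt 49.8 out az 15.2 z 0.0348 0.1184 out@z 0.0012 lat (np.float64(0.1093), np.float64(0.1646))
   proud 87 [0.604  0.306  0.0482] lat 0.1369 height 0.0207 z 0.0412 0.0548 out 0.655 0.6704
   plane out coord at z 0.04 0.6533
cradle scene 440 m [0.564  0.295  0.0771] tilt 50.7 out az 17.1 z 0.029 0.1159 out@z 0.0013 lat (np.float64(0.0876), np.float64(0.1383))
   proud 128 [0.5993 0.3053 0.0538] lat 0.1151 height 0.0246 z 0.0424 0.1118 out 0.603 0.675
   plane out coord at z 0.04 0.6563
stand top 169 m [ 0.5539 -0.2328  0.1058] tilt 59.7 out az 5.4 z 0.0589 0.142 out@z 0.0011 lat (np.float64(-0.305), np.float64(-0.2647))
   proud 27 [ 0.5538 -0.233   0.1415] lat -0.2838 height 0.0312 z 0.133 0.1499 out 0.5181 0.5414
   plane out coord at z 0.13 0.5155
stand scene 279 m [ 0.5553 -0.2339  0.1025] tilt 60.6 out az 8.1 z 0.0575 0.1428 out@z 0.0014 lat (np.float64(-0.3328), np.float64(-0.2901))
   proud 40 [ 0.5553 -0.2317  0.1313] lat -0.3074 height 0.0325 z 0.0919 0.1497 out 0.5024 0.5286
   plane out coord at z 0.13 0.5014
```

Request:
{"fn": "apply_moves", "kwargs": {"motion": [{"spin":-0.131,"fingers":1},{"linear":[-2.16,-3.68,0]},{"linear":[-2.16,-3.68,0]},{"linear":[-2.16,-3.68,0]},{"linear":[-2.16,-3.68,0]},{"linear":[-2.16,-3.68,0]},{"linear":[-2.16,-3.68,0]},{"linear":[-2.16,-3.68,0]}]}}

```text
validation failed for argument at $.mo...
```

Request:
{"fn": "apply_moves", "kwargs": {"motion": [{"linear":[-2.16,-3.68,0]},{"linear":[-2.16,-3.68,0]},{"linear":[-2.16,-3.68,0]},{"linear":[-2.16,-3.68,0]},{"linear":[-2.16,-3.68,0]},{"linear":[-2.16,-3.68,0]},{"linear":[-2.16,-3.68,0]},{"linear":[-2.16,-3.68,0]}]}}

```text
validation failed for argument at $.mo...
```

```bash
cat > go.py <<'E'
import sys; from h import *; from cell import ctrl
# usage: go.py x y z az_deg : spin first, then shift in new tool axes (cm)
st=ctrl.state(); T=tool(st); az=np.degrees(np.arctan2(T[1,0],T[0,0]))
print("t",round(st["t"],2),"pos",st["position"].round(4),"az",az.round(2),"tiltz",T[:3,2].round(3),"q",st["joint_positions"].round(2),"w",round(st["gripper_width"],4),"gf",round(st["grasp_force"],2),"F",st["force"].round(1))
if len(sys.argv)>4:
    x,y,z,a=map(float,sys.argv[1:5]); sp=-(a-az+180)%360-180 if False else -((a-az+180)%360-180); d=np.array([x,y,z])-st["position"]; r=np.radians(a)
    print("spin",np.radians(sp).round(3),"shift cm",(100*np.array([d[0]*np.cos(r)+d[1]*np.sin(r), d[0]*np.sin(r)-d[1]*np.cos(r), -d[2]])).round(2))
E
python3 go.py .4115 .001 .22 170.7
python3 - <<'E'
from cell import ctrl,optics
import numpy as np,cv2
from h import *
st=ctrl.state(); c=optics.camera("wrist"); np.savez("w0.npz",**c); cv2.imwrite("pics/w0.png",c["frame"][:,:,::-1]); print(c["tool_from_camera"].round(3))
print(tool(st).round(3))
m=red(c)
n,l,s,ce=cv2.connectedComponentsWithStats(m.astype(np.uint8)); i=1+s[1:,4].argmax(); print(s[i]); v,u=np.nonzero(l==i)
w=world(c,np.c_[u,v],.036,st)[:,:2]; e,V=np.linalg.eigh(np.cov(w.T)); ax=V[:,1]*np.sign(V[0,1]); p=(w-w.mean(0))@ax
print(w.mean(0),np.degrees(np.arctan2(ax[1],ax[0])),p.min(),p.max())
E
```

```text
t 0.1 pos [0.1809 0.5978 0.239 ] az 163.16 tiltz [-0.    -0.001 -1.   ] q [ 1.27  0.35  1.63 -0.    1.16 -0.  ] w 0.0919 gf 0.0 F [ 0.9  0.5 -0.1]
spin -0.132 shift cm [-32.4  -55.17   1.9 ]
[[ 0.     0.971  0.239  0.067]
 [ 1.    -0.     0.001 -0.   ]
 [ 0.001  0.239 -0.971 -0.145]
 [ 0.     0.     0.     1.   ]]
[[-0.957  0.29  -0.     0.181]
 [ 0.29   0.957 -0.001  0.598]
 [-0.    -0.001 -1.     0.239]
 [ 0.     0.     0.     1.   ]]
[141 368  60  19 763]
[0.36152399 0.39954324] 74.50621739049436 -0.03994192846158945 0.034124592088127924
```

Request:
{"fn": "apply_moves", "kwargs": {"motion": [{"linear":[0,0,0],"spin":-0.131,"fingers":1},{"linear":[-2.16,-3.68,0],"spin":0,"fingers":1},{"linear":[-2.16,-3.68,0],"spin":0,"fingers":1},{"linear":[-2.16,-3.68,0],"spin":0,"fingers":1},{"linear":[-2.16,-3.68,0],"spin":0,"fingers":1},{"linear":[-2.16,-3.68,0],"spin":0,"fingers":1},{"linear":[-2.16,-3.68,0],"spin":0,"fingers":1},{"linear":[-2.16,-3.68,0],"spin":0,"fingers":1}], "newtons": 3}}

```text
t: 0.95
position: [0.2886, 0.3179, 0.2395]
eef_rot: [0.255, 3.131, 0.0]
force: [1.3, 0.6, -0.6]
gripper_width: 0.0918
grasp_force: 0.0
```

Request:
{"fn": "apply_moves", "kwargs": {"motion": [{"linear":[-2.16,-3.68,0],"spin":0,"fingers":1},{"linear":[-2.16,-3.68,0],"spin":0,"fingers":1},{"linear":[-2.16,-3.68,0],"spin":0,"fingers":1},{"linear":[-2.16,-3.68,0],"spin":0,"fingers":1},{"linear":[-2.16,-3.68,0],"spin":0,"fingers":1},{"linear":[-2.16,-3.68,0],"spin":0,"fingers":1},{"linear":[-2.16,-3.68,0],"spin":0,"fingers":1},{"linear":[-2.16,-3.68,0],"spin":0,"fingers":1}]}}

```text
t: 1.75
position: [0.4115, -0.0008, 0.2397]
eef_rot: [0.256, 3.131, 0.0]
force: [1.2, 0.8, 0.0]
gripper_width: 0.0919
grasp_force: 0.0
```

```bash
python3 go.py .4115 .001 .22 170.7
cat > wsee.py <<'E'
from cell import ctrl,optics
import sys
from h import *
st=ctrl.state(); c=optics.camera("wrist"); cv2.imwrite(f"pics/{sys.argv[1]}.png",c["frame"][:,:,::-1])
m=red(c)
n,l,s,ce=cv2.connectedComponentsWithStats(m.astype(np.uint8)); i=1+s[1:,4].argmax(); print(s[i]); v,u=np.nonzero(l==i)
w=world(c,np.c_[u,v],.036,st)[:,:2]; e,V=np.linalg.eigh(np.cov(w.T)); ax=V[:,1]*np.sign(V[0,1]); p=(w-w.mean(0))@ax
print(w.mean(0),np.degrees(np.arctan2(ax[1],ax[0])),p.min(),p.max())
E
python3 wsee.py w1
```

```text
t 1.75 pos [ 0.4115 -0.0008  0.2397] az 170.66 tiltz [ 0.  0. -1.] q [-0.01  0.01  2.06  0.    1.07 -1.41] w 0.0919 gf 0.0 F [1.2 0.8 0. ]
spin -0.001 shift cm [0.03 0.18 1.97]
[ 257  181   54  124 5407]
[ 0.47404577 -0.01142535] -9.285833607101175 -0.07583051360470569 0.06447981352692142
```

View pics/w1.png

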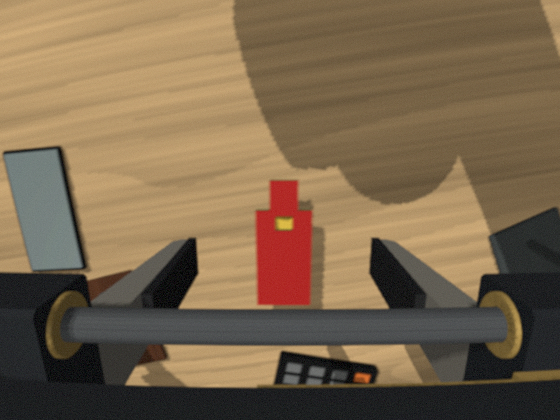

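The wrist view shows the sign with its tab end at (284,182), the yellow notes visible only through the slot at (285,224), and the tab overhanging the block. Next I descend and grip the tab's sides lightly.

Request:
{"fn": "apply_moves", "kwargs": {"motion": [{"linear":[0.15,0.0,3.9],"spin":0,"fingers":1},{"linear":[0,0,3.9],"spin":0,"fingers":1},{"linear":[0,0,3.9],"spin":0,"fingers":1},{"linear":[0,0,3.9],"spin":0,"fingers":1},{"linear":[0,0,3.0],"spin":0,"fingers":1},{"linear":[0,0,0.9],"spin":0,"fingers":1},{"linear":[0,0,0],"spin":0,"fingers":-1},{"linear":[0,0,0],"spin":0,"fingers":-1}], "newtons": 4}}

```text
t: 2.6
position: [0.4105, 0.0013, 0.0455]
eef_rot: [0.255, 3.13, 0.0]
force: [-0.5, -0.1, -0.4]
gripper_width: 0.0781
grasp_force: 0.0
```

Request:
{"fn": "apply_moves", "kwargs": {"motion": [{"linear":[0,0,0],"spin":0,"fingers":-1},{"linear":[0,0,0],"spin":0,"fingers":-1},{"linear":[0,0,0],"spin":0,"fingers":-1},{"linear":[0,0,0],"spin":0,"fingers":-1},{"linear":[0,0,0],"spin":0,"fingers":-1},{"linear":[0,0,0],"spin":0,"fingers":-1},{"linear":[0,0,0],"spin":0,"fingers":-1},{"linear":[0,0,0],"spin":0,"fingers":-1}]}}

```text
t: 3.4
position: [0.4098, 0.0012, 0.0446]
eef_rot: [-0.255, -3.131, 0.0]
force: [0.0, -0.3, 0.3]
gripper_width: 0.0295
grasp_force: 4.0
```

Request:
{"fn": "apply_moves", "kwargs": {"motion": [{"linear":[0,0,-2],"spin":0,"fingers":-1},{"linear":[0,0,-2],"spin":0,"fingers":-1},{"linear":[0,0,-2.5],"spin":0,"fingers":-1},{"linear":[0,0,-2.5],"spin":0,"fingers":-1},{"linear":[0,0,-2.5],"spin":0,"fingers":-1},{"linear":[0,0,-3],"spin":0,"fingers":-1},{"linear":[0,0,-3],"spin":0,"fingers":-1},{"linear":[0,0,-3],"spin":0,"fingers":-1}]}}

```text
t: 4.2
position: [0.4092, 0.0013, 0.2506]
eef_rot: [-0.255, -3.131, 0.0]
force: [0.3, -0.3, -1.0]
gripper_width: 0.0299
grasp_force: 4.0
```

```bash
python3 - <<'E'
from cell import ctrl,optics
from h import *
s=optics.camera("scene"); w=optics.camera("wrist"); t=optics.camera("top")
cv2.imwrite("pics/lift.png",np.hstack([cv2.resize(s["frame"][120:240,240:400],(480,360)),cv2.resize(w["frame"],(320,240))[:, :].copy() if 0 else cv2.copyMakeBorder(cv2.resize(w["frame"],(320,240)),0,120,0,0,0)])[:,:,::-1])
print(ctrl.state()["gripper_width"],ctrl.state()["position"])
for c in (s,): 
  m=red(c); m[:120]=0;m[245:]=0;m[:,:250]=0;m[:,400:]=0; v,u=np.nonzero(m); P=world(c,np.c_[u,v]); print(len(P),P.min(0),P.max(0))
E
```

```text
0.029786356225201472 [0.41066957 0.00124099 0.25082842]
693 [ 0.40515015 -0.03237749  0.11208139] [1.11878969 0.51810818 1.12314362]
```

View pics/lift.png

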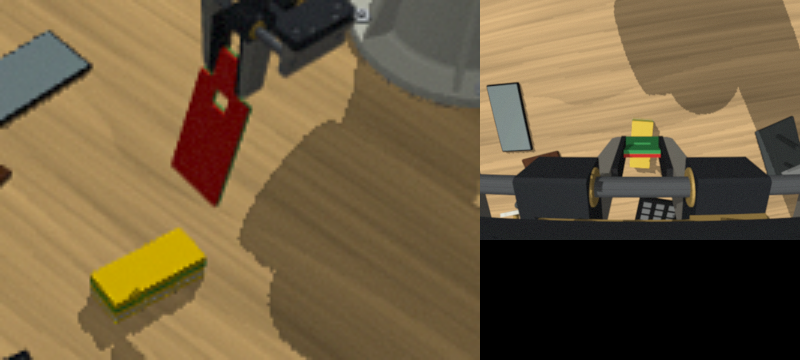

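The left crop shows the sign hanging tab up from the fingers at (228,60), red face towards +x. It pivoted freely, so I'll firm the grip, raise it and spin it to face the cradle.

Request:
{"fn": "apply_moves", "kwargs": {"motion": [{"linear":[0,0,-1],"spin":0,"fingers":-1},{"linear":[0,0,-1.5],"spin":0.1,"fingers":-1},{"linear":[0,0,-1.5],"spin":0.146,"fingers":-1},{"linear":[0,0,0],"spin":0.146,"fingers":-1},{"linear":[0,0,0],"spin":0.146,"fingers":-1},{"linear":[0,0,0],"spin":0.146,"fingers":-1},{"linear":[0,0,0],"spin":0.146,"fingers":-1},{"linear":[0,0,0],"spin":0.146,"fingers":-1}], "newtons": 12}}

```text
t: 5.15
position: [0.409, 0.0013, 0.2885]
eef_rot: [-1.7, -2.639, 0.002]
force: [0.4, -0.1, -1.3]
gripper_width: 0.0294
grasp_force: 12.0
```

Request:
{"fn": "apply_moves", "kwargs": {"motion": [{"linear":[0,0,0],"spin":0.146,"fingers":-1},{"linear":[0,0,0],"spin":0.146,"fingers":-1},{"linear":[0,0,0],"spin":0.146,"fingers":-1},{"linear":[0,0,0],"spin":0.146,"fingers":-1},{"linear":[0,0,0],"spin":0.146,"fingers":-1},{"linear":[0,0,0],"spin":0.146,"fingers":-1},{"linear":[0,0,0],"spin":0.146,"fingers":-1},{"linear":[0,0,0],"spin":0.146,"fingers":-1}]}}

```text
t: 5.95
position: [0.409, 0.0013, 0.2884]
eef_rot: [-2.875, -1.264, 0.004]
force: [-0.1, 0.5, -1.1]
gripper_width: 0.0299
grasp_force: 12.0
```

```bash
python3 go.py .6017 .3055 .29 15.6
```

```text
t 5.95 pos [0.409  0.0013 0.2884] az 47.49 tiltz [-0.003  0.    -1.   ] q [-0.   -0.05  2.    0.    1.19  0.74] w 0.0299 gf 11.99 F [-0.1  0.5 -1.1]
spin 0.557 shift cm [ 26.74 -24.12  -0.16]
```

Request:
{"fn": "apply_moves", "kwargs": {"motion": [{"linear":[0,0,0],"spin":0.139,"fingers":-1},{"linear":[0,0,0],"spin":0.139,"fingers":-1},{"linear":[0,0,0],"spin":0.139,"fingers":-1},{"linear":[0,0,0],"spin":0.14,"fingers":-1},{"linear":[1.2,-1.0,0],"spin":0,"fingers":-1},{"linear":[2.5,-2.3,0],"spin":0,"fingers":-1},{"linear":[3.0,-2.7,0],"spin":0,"fingers":-1},{"linear":[3.0,-2.7,0],"spin":0,"fingers":-1}]}}

```text
t: 6.75
position: [0.4792, 0.1125, 0.2885]
eef_rot: [3.111, 0.434, -0.004]
force: [0.9, -1.0, -0.3]
gripper_width: 0.0298
grasp_force: 12.0
```

Request:
{"fn": "apply_moves", "kwargs": {"motion": [{"linear":[3.0,-2.7,0],"spin":0,"fingers":-1},{"linear":[3.0,-2.7,0],"spin":0,"fingers":-1},{"linear":[3.0,-2.7,0],"spin":0,"fingers":-1},{"linear":[3.0,-2.7,0],"spin":0,"fingers":-1},{"linear":[2.5,-2.3,0],"spin":0,"fingers":-1},{"linear":[1.6,-1.5,0],"spin":0,"fingers":-1},{"linear":[0.9,-0.8,0],"spin":0,"fingers":-1},{"linear":[0,0,0],"spin":0,"fingers":-1}]}}

```text
t: 7.55
position: [0.6003, 0.3068, 0.288]
eef_rot: [3.11, 0.436, -0.003]
force: [0.3, 0.6, -0.3]
gripper_width: 0.0297
grasp_force: 12.0
```

```bash
python3 go.py .6017 .3055 .21 15.6; python3 - <<'E'
from cell import ctrl,optics
from h import *
s=optics.camera("scene"); w=optics.camera("wrist")
np.savez("s1.npz",**s)
a=cv2.resize(s["frame"][180:330,300:440],(420,450)); b=cv2.copyMakeBorder(cv2.resize(w["frame"],(360,270)),0,180,0,0,0)
cv2.imwrite("pics/cr1.png",np.hstack([a,b])[:,:,::-1])
E
```

```text
t 7.55 pos [0.6003 0.3068 0.288 ] az 15.97 tiltz [-0.002 -0.001 -1.   ] q [0.47 0.39 1.47 0.   1.29 1.76] w 0.0297 gf 12.0 F [ 0.3  0.6 -0.3]
spin 0.006 shift cm [0.1  0.17 7.8 ]
```

View pics/cr1.png

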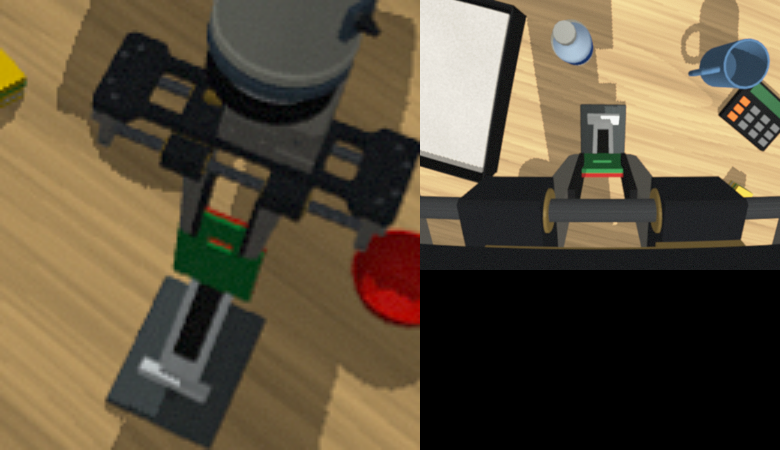

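The left view shows the green face outwards above the cradle at (220,255), with the ledge at (175,378). The sign looks foreshortened, so I'll measure its tilt.

```bash
cat > green.py <<'E'
from cell import ctrl,optics
from h import *
import sys
def green(c):
    hsv=cv2.cvtColor(c["frame"],cv2.COLOR_RGB2HSV); m=((hsv[...,0]>50)&(hsv[...,0]<80)&(hsv[...,1]>140)&(hsv[...,2]>30)).astype(np.uint8)
    return m
def meas(c,near,az,p):
    m=green(c); v,u=np.nonzero(m); P=world(c,np.c_[u,v]); k=(np.linalg.norm(P-near,axis=1)<.2); P=P[k]
    mm=np.median(P,0); P=P[np.linalg.norm(P-mm,axis=1)<.1]
    for _ in range(2):
        mm=P.mean(0); n=np.linalg.svd(P-mm)[2][2]; r=abs((P-mm)@n); P=P[r<.005]
    n*=np.sign(n[:2]@[np.cos(az),np.sin(az)]); x=np.array([-n[0]*n[2],-n[1]*n[2],1-n[2]**2]);x/=-np.linalg.norm(x); y=np.cross(n,x)
    print(len(P),"n",n.round(3),"tilt(90=vertical)",np.degrees(np.arccos(n[2])).round(1),"az",np.degrees(np.arctan2(n[1],n[0])).round(1),"mean",P.mean(0).round(4))
    print(" z range",P[:,2].min().round(4),P[:,2].max().round(4)," rel p: downslope",((P-p)@x).min().round(4),((P-p)@x).max().round(4),"lat",((P-p)@y).min().round(4),((P-p)@y).max().round(4),"n",((P-p)@n).mean().round(4))
if __name__=="__main__":
    st=ctrl.state(); T=tool(st); c=optics.camera("scene"); meas(c,st["position"],np.arctan2(T[1,0],T[0,0]),st["position"])
E
python3 green.py
```

```text
477 n [ 0.934  0.265 -0.24 ] tilt(90=vertical) 103.9 az 15.9 mean [0.5868 0.3018 0.216 ]
 z range 0.1479 0.2889  rel p: downslope -0.0012 0.1442 lat -0.0294 0.0289 n 0.0044
```

Request:
{"fn": "apply_moves", "kwargs": {"motion": [{"linear":[1.6,0.17,0],"spin":0.006,"fingers":-1},{"linear":[1.6,0,1],"spin":0,"fingers":-1},{"linear":[0,0,2],"spin":0,"fingers":-1},{"linear":[0,0,2],"spin":0,"fingers":-1},{"linear":[0,0,2],"spin":0,"fingers":-1},{"linear":[0,0,1.8],"spin":0,"fingers":-1},{"linear":[0,0,0.8],"spin":0,"fingers":-1},{"linear":[0,0,0],"spin":0,"fingers":-1}]}}

```text
t: 8.5
position: [0.6309, 0.3122, 0.1928]
eef_rot: [3.112, 0.424, -0.003]
force: [1.5, 0.2, 0.0]
gripper_width: 0.03
grasp_force: 12.0
```

```bash
python3 go.py .6316 .3138 .19 15.6; python3 green.py
```

```text
t 8.5 pos [0.6309 0.3122 0.1928] az 15.53 tiltz [-0.002 -0.001 -1.   ] q [ 0.46  0.52  1.49 -0.    1.14  1.76] w 0.03 gf 12.0 F [1.5 0.2 0. ]
spin -0.001 shift cm [ 0.11 -0.14  0.28]
326 n [ 0.936  0.262 -0.237] tilt(90=vertical) 103.7 az 15.6 mean [0.6184 0.3094 0.1216]
 z range 0.0607 0.194  rel p: downslope -0.0025 0.135 lat -0.0289 0.0302 n 0.0044
```

Request:
{"fn": "apply_moves", "kwargs": {"motion": [{"linear":[0,-0.1,0.3],"spin":0,"fingers":-1},{"linear":[-0.9,0,0.4],"spin":0,"fingers":-1},{"linear":[-1.0,0,0.25],"spin":0,"fingers":-1},{"linear":[-0.85,0,0],"spin":0,"fingers":-1},{"linear":[-0.85,0,0],"spin":0,"fingers":-1},{"linear":[-1.14,0,0.1],"spin":0,"fingers":-1},{"linear":[-1.14,0,0.1],"spin":0,"fingers":-1},{"linear":[0,0,0],"spin":0,"fingers":-1}], "newtons": 4}}

```text
t: 9.35
position: [0.5727, 0.2979, 0.1818]
eef_rot: [3.112, 0.426, -0.003]
force: [-1.1, -0.5, 1.4]
gripper_width: 0.0297
grasp_force: 4.0
```

```bash
python3 go.py .575 .298 .1815 15.6; python3 green.py
```

```text
t 9.35 pos [0.5727 0.2979 0.1818] az 15.59 tiltz [-0.002 -0.001 -1.   ] q [0.48 0.44 1.64 0.   1.07 1.78] w 0.0297 gf 4.0 F [-1.1 -0.5  1.4]
spin -0.0 shift cm [0.22 0.05 0.03]
900 n [0.953 0.254 0.167] tilt(90=vertical) 80.4 az 15.0 mean [0.5849 0.3017 0.1115]
 z range 0.0443 0.1874  rel p: downslope -0.0055 0.1391 lat -0.0297 0.0306 n 0.0008
```

Lean is progressing exactly as planned (80°). Continue the arc to 50°.

Request:
{"fn": "apply_moves", "kwargs": {"motion": [{"linear":[-1.11,0,0.27],"spin":0,"fingers":-1},{"linear":[-1.11,0,0.27],"spin":0,"fingers":-1},{"linear":[-1.05,0,0.46],"spin":0,"fingers":-1},{"linear":[-1.05,0,0.46],"spin":0,"fingers":-1},{"linear":[-0.95,0,0.63],"spin":0,"fingers":-1},{"linear":[-0.8,0,0.63],"spin":0,"fingers":-1},{"linear":[0,0,0],"spin":0,"fingers":-1},{"linear":[0,0,0],"spin":0,"fingers":-1}]}}

```text
t: 10.2
position: [0.5162, 0.2821, 0.1547]
eef_rot: [3.112, 0.426, -0.001]
force: [0.6, 0.4, -0.4]
gripper_width: 0.0297
grasp_force: 4.0
```

```bash
python3 go.py .515 .281 .154 15.6; python3 green.py
```

```text
t 10.2 pos [0.5162 0.2821 0.1547] az 15.58 tiltz [-0. -0. -1.] q [ 0.5   0.39  1.79 -0.    0.96  1.8 ] w 0.0297 gf 4.0 F [ 0.6  0.4 -0.4]
spin -0.0 shift cm [-0.14  0.08  0.07]
1230 n [0.751 0.199 0.63 ] tilt(90=vertical) 50.9 az 14.8 mean [0.5573 0.2938 0.0955]
 z range 0.0444 0.1589  rel p: downslope -0.0059 0.1366 lat -0.0293 0.0314 n -0.0041
```

Request:
{"fn": "apply_moves", "kwargs": {"motion": [{"linear":[0,0,0],"spin":0,"fingers":0},{"linear":[0,0,0],"spin":0,"fingers":0},{"linear":[0,0,0],"spin":0,"fingers":0},{"linear":[0,0,0],"spin":0,"fingers":0},{"linear":[0,0,0],"spin":0,"fingers":0},{"linear":[0,0,0],"spin":0,"fingers":0},{"linear":[0,0,0],"spin":0,"fingers":0},{"linear":[0,0,0],"spin":0,"fingers":0}], "newtons": 25}}

```text
t: 11.05
position: [0.5163, 0.2822, 0.1549]
eef_rot: [-3.113, -0.426, -0.0]
force: [-0.6, 0.1, 0.7]
gripper_width: 0.0459
grasp_force: 0.0
```

```bash
python3 go.py .515 .281 .154 15.6; python3 green.py
```

```text
t 11.05 pos [0.5163 0.2822 0.1549] az 15.57 tiltz [ 0.  0. -1.] q [0.5  0.39 1.79 0.   0.96 1.8 ] w 0.0459 gf 0.0 F [-0.6  0.1  0.7]
spin -0.0 shift cm [-0.16  0.08  0.09]
1225 n [0.74  0.2   0.643] tilt(90=vertical) 50.0 az 15.1 mean [0.5571 0.2941 0.0939]
 z range 0.0427 0.1566  rel p: downslope -0.0049 0.1374 lat -0.029 0.0308 n -0.0067
```

Request:
{"fn": "apply_moves", "kwargs": {"motion": [{"linear":[0,0,0],"spin":0,"fingers":-1},{"linear":[0,0,0],"spin":0,"fingers":-1},{"linear":[0,0,0],"spin":0,"fingers":-1},{"linear":[0,0,0],"spin":0,"fingers":-1},{"linear":[0,0,0],"spin":0,"fingers":-1},{"linear":[0,0,0],"spin":0,"fingers":-1},{"linear":[0,0,0],"spin":0,"fingers":-1},{"linear":[0,0,0],"spin":0,"fingers":-1}], "newtons": 25}}

```text
t: 11.9
position: [0.5163, 0.2822, 0.1549]
eef_rot: [3.113, 0.426, -0.0]
force: [-0.3, -0.9, 1.1]
gripper_width: 0.0298
grasp_force: 25.0
```

```bash
python3 go.py .515 .281 .154 15.6; python3 green.py
```

```text
t 11.9 pos [0.5163 0.2822 0.1549] az 15.58 tiltz [-0. -0. -1.] q [ 0.5   0.39  1.79 -0.    0.96  1.8 ] w 0.0298 gf 25.0 F [-0.3 -0.9  1.1]
spin -0.0 shift cm [-0.16  0.08  0.09]
1233 n [0.742 0.201 0.639] tilt(90=vertical) 50.3 az 15.2 mean [0.5571 0.2937 0.094 ]
 z range 0.0419 0.1564  rel p: downslope -0.0048 0.1382 lat -0.0294 0.031 n -0.0063
```

Settled at 50.2° and gripped with 25 N. I'll lift clear and re-measure the peg and board in the same cameras.

Request:
{"fn": "apply_moves", "kwargs": {"motion": [{"linear":[0,0,-1],"spin":0,"fingers":-1},{"linear":[0,0,-2],"spin":0,"fingers":-1},{"linear":[0,0,-2.5],"spin":0,"fingers":-1},{"linear":[0,0,-2.5],"spin":0,"fingers":-1},{"linear":[0,0,-2.5],"spin":0,"fingers":-1},{"linear":[0,0,-2],"spin":0,"fingers":-1},{"linear":[0,0,-1],"spin":0,"fingers":-1},{"linear":[0,0,0],"spin":0,"fingers":-1}]}}

```text
t: 12.75
position: [0.5169, 0.2824, 0.2916]
eef_rot: [-3.112, -0.425, -0.004]
force: [-0.2, -0.1, -1.4]
gripper_width: 0.0296
grasp_force: 25.0
```

```bash
cat > peg.py <<'E'
from fit import *
P0=np.array([.5405,-.2342,.13]);a=np.radians(5.5);o=np.array([np.cos(a),np.sin(a),0]);l=np.array([-o[1],o[0],0]);z=np.array([0,0,1.])
n=.866*o+.5*z; x=.5*o-.866*z
for c,b,cn in((t,(330,180,372,232),"top"),(s,(190,142,246,205),"scene")):
    P,f=sel(c,b); r=P-P0; br=(f[:,0]-f[:,2]>60)&(f[:,1]-f[:,2]>25)&(r@n>.004)&(r@n<.04)&(abs(r@l)<.015)&(abs(r@x)<.02)
    q=r[br]; print(cn,"peg",br.sum(),"lat",(q@l).mean().round(4),"xdown",(q@x).mean().round(4),(q@x).min().round(4),(q@x).max().round(4),"n",(q@n).min().round(4),(q@n).max().round(4), "lat slope",np.degrees(np.arctan(np.polyfit(q@n,q@l,1)[0])).round(1))
    w=(f.min(1)>60)&(f.max(1)-f.min(1)<40)&(abs(r@n)<.006); q=r[w]; A=np.c_[q@x,q@l,np.ones(len(q))]; k=np.linalg.lstsq(A,q@n,rcond=None)[0]
    print("   board",w.sum(),"coef",k.round(4),"lat",np.percentile(q@l,[1,50,99]).round(4),"x",np.percentile(q@x,[1,99]).round(4))
E
python3 peg.py | tail -4; python3 green.py; python3 go.py .5642 -.2319 .29 5.5
```

```text
top peg 18 lat -0.0013 xdown -0.0041 -0.008 -0.0006 n 0.0043 0.0306 lat slope 0.4
   board 158 coef [ 0.0125  0.0002 -0.001 ] lat [-0.0211  0.0031  0.0184] x [-0.0142  0.0783]
scene peg 13 lat -0.003 xdown -0.0052 -0.0068 -0.0006 n 0.0069 0.0286 lat slope -11.8
   board 349 coef [-0.0006  0.0061 -0.0008] lat [-0.0233 -0.0002  0.0184] x [-0.0148  0.0764]
1548 n [0.737 0.204 0.644] tilt(90=vertical) 49.9 az 15.5 mean [0.5579 0.2938 0.2308]
 z range 0.1807 0.2922  rel p: downslope -0.0046 0.1379 lat -0.0298 0.0295 n -0.0066
t 12.8 pos [0.5163 0.2822 0.2901] az 15.57 tiltz [ 0.001  0.    -1.   ] q [ 0.5   0.25  1.66 -0.    1.23  1.8 ] w 0.0295 gf 25.0 F [-0.6  0.1 -0.9]
spin 0.176 shift cm [-1.600e-01  5.163e+01  1.000e-02]
```

Request:
{"fn": "apply_moves", "kwargs": {"motion": [{"linear":[0,0,0],"spin":0.088,"fingers":-1},{"linear":[0,0,0],"spin":0.088,"fingers":-1},{"linear":[0,2,0],"spin":0,"fingers":-1},{"linear":[0,4,0],"spin":0,"fingers":-1},{"linear":[0,4.5,0],"spin":0,"fingers":-1},{"linear":[0,4.5,0],"spin":0,"fingers":-1},{"linear":[0,4.5,0],"spin":0,"fingers":-1},{"linear":[0,4.5,0],"spin":0,"fingers":-1}]}}

```text
t: 13.6
position: [0.5384, 0.0415, 0.2884]
eef_rot: [3.138, 0.151, -0.003]
force: [0.6, 0.2, -1.4]
gripper_width: 0.0295
grasp_force: 25.0
```

Request:
{"fn": "apply_moves", "kwargs": {"motion": [{"linear":[0,4.5,0],"spin":0,"fingers":-1},{"linear":[0,4.5,0],"spin":0,"fingers":-1},{"linear":[0,4.5,0],"spin":0,"fingers":-1},{"linear":[0,4.5,0],"spin":0,"fingers":-1},{"linear":[0,4.5,0],"spin":0,"fingers":-1},{"linear":[-0.3,3.5,0],"spin":0,"fingers":-1},{"linear":[0,1.8,0],"spin":0,"fingers":-1},{"linear":[0,0,0],"spin":0,"fingers":-1}]}}

```text
t: 14.4
position: [0.5624, -0.2354, 0.2884]
eef_rot: [-3.138, -0.146, 0.003]
force: [0.3, 1.0, -2.0]
gripper_width: 0.0294
grasp_force: 25.0
```

```bash
python3 go.py .5628 -.2338 .1935 5.5; python3 green.py
```

```text
t 14.4 pos [ 0.5624 -0.2354  0.2884] az 5.35 tiltz [-0.002  0.001 -1.   ] q [-0.4   0.29  1.61 -0.    1.24  1.08] w 0.0294 gf 25.0 F [ 0.3  1.  -2. ]
spin -0.003 shift cm [ 0.06 -0.16  9.49]
881 n [0.766 0.066 0.64 ] tilt(90=vertical) 50.2 az 4.9 mean [ 0.6054 -0.231   0.2267]
 z range 0.1772 0.2892  rel p: downslope -0.0046 0.1362 lat -0.0307 0.0332 n -0.0062
```

Request:
{"fn": "apply_moves", "kwargs": {"motion": [{"linear":[0.06,-0.05,1.5],"spin":0,"fingers":-1},{"linear":[0,0,2],"spin":0,"fingers":-1},{"linear":[0,0,2],"spin":0,"fingers":-1},{"linear":[0,0,2],"spin":0,"fingers":-1},{"linear":[0,0,1.5],"spin":0,"fingers":-1},{"linear":[0,0,0.5],"spin":0,"fingers":-1},{"linear":[0,0,0],"spin":0,"fingers":-1},{"linear":[0,0,0],"spin":0,"fingers":-1}]}}

```text
t: 15.25
position: [0.5639, -0.233, 0.1955]
eef_rot: [3.138, 0.151, 0.001]
force: [-0.9, -0.1, -0.8]
gripper_width: 0.0296
grasp_force: 25.0
```

```bash
python3 go.py .5628 -.2345 .1935 5.5; python3 green.py; python3 - <<'E'
from cell import ctrl,optics
from h import *
s=optics.camera("scene"); t=optics.camera("top")
a=cv2.resize(s["frame"][130:205,185:265],(480,450),interpolation=2); b=cv2.resize(t["frame"][175:245,325:375],(320,448),interpolation=2); b=cv2.copyMakeBorder(b,0,2,0,0,0)
cv2.imwrite("pics/pre.png",np.hstack([a,b])[:,:,::-1])
E
```

```text
t 15.25 pos [ 0.5639 -0.233   0.1955] az 5.51 tiltz [ 0.001 -0.    -1.   ] q [-0.39  0.37  1.71  0.    1.06  1.08] w 0.0296 gf 25.0 F [-0.9 -0.1 -0.8]
spin 0.0 shift cm [-0.13  0.13  0.2 ]
782 n [0.767 0.063 0.638] tilt(90=vertical) 50.3 az 4.7 mean [ 0.6075 -0.2283  0.1331]
 z range 0.0842 0.1951  rel p: downslope -0.004 0.1373 lat -0.0303 0.0327 n -0.0062
```

View pics/pre.png

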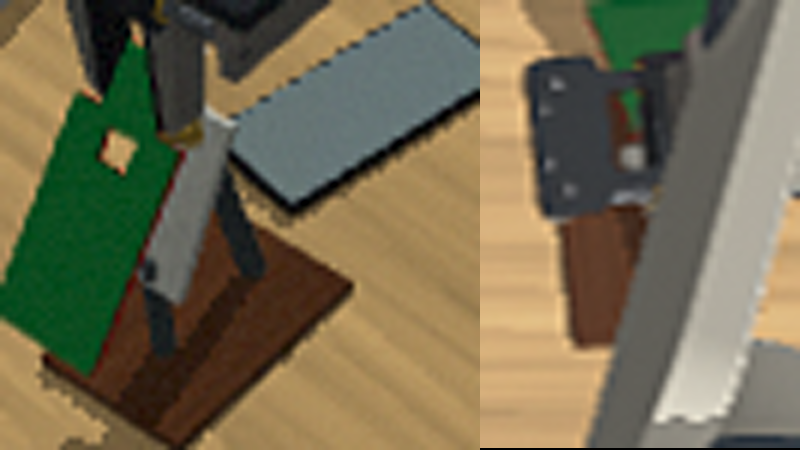

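The left view shows the slot at (118,150), which is pixel (204.7,155.0). The peg axis extrapolates to about (205.0,155.0), so they are aligned. I'll insert along the peg.

Request:
{"fn": "apply_moves", "kwargs": {"motion": [{"linear":[-0.1,0.1,0.15],"spin":0,"fingers":-1},{"linear":[-0.5,0,0.29],"spin":0,"fingers":-1},{"linear":[-0.5,0,0.29],"spin":0,"fingers":-1},{"linear":[-0.5,0,0.29],"spin":0,"fingers":-1},{"linear":[-0.5,0,0.29],"spin":0,"fingers":-1},{"linear":[-0.4,0,0.23],"spin":0,"fingers":-1},{"linear":[0,0,0],"spin":0,"fingers":-1},{"linear":[0,0,0],"spin":0,"fingers":-1}]}}

```text
t: 16.2
position: [0.5387, -0.2366, 0.1795]
eef_rot: [3.138, 0.15, 0.0]
force: [-0.1, -0.5, -0.3]
gripper_width: 0.0295
grasp_force: 25.0
```

```bash
python3 go.py .5388 -.237 .1795 5.5; python3 green.py; python3 - <<'E'
from cell import ctrl,optics
from h import *
s=optics.camera("scene")
cv2.imwrite("pics/ins.png",cv2.resize(s["frame"][130:205,185:265],(560,525),interpolation=2)[:,:,::-1])
E
```

```text
t 16.2 pos [ 0.5387 -0.2366  0.1795] az 5.48 tiltz [ 0. -0. -1.] q [-0.42  0.36  1.77  0.    1.01  1.06] w 0.0295 gf 25.0 F [-0.1 -0.5 -0.3]
spin -0.0 shift cm [0.01 0.04 0.  ]
768 n [0.767 0.055 0.639] tilt(90=vertical) 50.3 az 4.1 mean [ 0.5818 -0.2319  0.1177]
 z range 0.0665 0.1787  rel p: downslope -0.0031 0.1383 lat -0.0315 0.0332 n -0.0061
```

View pics/ins.png

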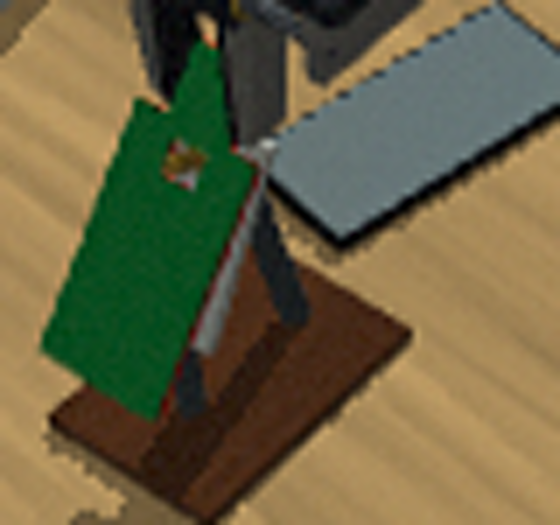

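The view shows the brass peg inside the slot at (182,160) with no contact force. I'll continue in.

Request:
{"fn": "apply_moves", "kwargs": {"motion": [{"linear":[-0.35,0,0.2],"spin":0,"fingers":-1},{"linear":[-0.35,0,0.2],"spin":0,"fingers":-1},{"linear":[-0.3,0,0.17],"spin":0,"fingers":-1},{"linear":[-0.2,0,0.12],"spin":0,"fingers":-1},{"linear":[0,0,0],"spin":0,"fingers":-1},{"linear":[0,0,0],"spin":0,"fingers":-1},{"linear":[0,0,0],"spin":0,"fingers":-1},{"linear":[0,0,0],"spin":0,"fingers":-1}]}}

```text
t: 17.1
position: [0.5269, -0.2378, 0.1727]
eef_rot: [3.138, 0.151, 0.0]
force: [-0.4, 0.5, -1.6]
gripper_width: 0.0301
grasp_force: 25.0
```

```bash
python3 go.py .5388 -.237 .1795 5.5; python3 green.py
```

```text
t 17.1 pos [ 0.5269 -0.2378  0.1727] az 5.49 tiltz [ 0. -0. -1.] q [-0.43  0.35  1.8   0.    0.99  1.05] w 0.0301 gf 25.0 F [-0.4  0.5 -1.6]
spin -0.0 shift cm [ 1.19  0.04 -0.68]
742 n [0.764 0.061 0.642] tilt(90=vertical) 50.0 az 4.6 mean [ 0.5703 -0.2329  0.1104]
 z range 0.059 0.1728  rel p: downslope -0.0053 0.1388 lat -0.0299 0.0328 n -0.0065
```

Request:
{"fn": "apply_moves", "kwargs": {"motion": [{"linear":[0,0,0],"spin":0,"fingers":-1},{"linear":[0.05,0,0.1],"spin":0,"fingers":-1},{"linear":[0.05,0,0.1],"spin":0,"fingers":-1},{"linear":[0,0,0],"spin":0,"fingers":-1},{"linear":[0,0,0],"spin":0,"fingers":-0.2},{"linear":[0,0,0],"spin":0,"fingers":-0.1},{"linear":[0,0,0],"spin":0,"fingers":0},{"linear":[0,0,0],"spin":0,"fingers":0}], "newtons": 3}}

```text
t: 17.95
position: [0.5277, -0.2376, 0.1705]
eef_rot: [-3.138, -0.15, 0.0]
force: [-0.3, 0.3, 0.6]
gripper_width: 0.0462
grasp_force: 0.0
```

```bash
python3 go.py; python3 green.py; python3 - <<'E'
from cell import ctrl,optics
from h import *
s=optics.camera("scene")
cv2.imwrite("pics/rel.png",cv2.resize(s["frame"][130:205,185:265],(560,525),interpolation=2)[:,:,::-1])
E
```

```text
t 17.95 pos [ 0.5277 -0.2376  0.1705] az 5.49 tiltz [-0.  0. -1.] q [-0.43  0.36  1.8   0.    0.99  1.05] w 0.0462 gf 0.0 F [-0.3  0.3  0.6]
719 n [0.845 0.067 0.531] tilt(90=vertical) 57.9 az 4.5 mean [ 0.5634 -0.2329  0.1042]
 z range 0.0477 0.1723  rel p: downslope -0.0038 0.1399 lat -0.0305 0.033 n -0.0048
```

View pics/rel.png

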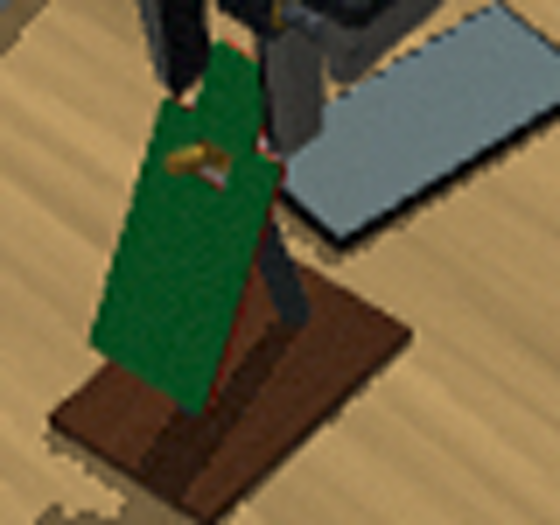

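The view shows the sign on the peg at (195,158), green outwards. I'll retreat straight up and let it settle.

Request:
{"fn": "apply_moves", "kwargs": {"motion": [{"linear":[0,0,0],"spin":0,"fingers":0.1},{"linear":[0,0,0],"spin":0,"fingers":0.2},{"linear":[0,0,-1],"spin":0,"fingers":0.2},{"linear":[0,0,-2],"spin":0,"fingers":0.2},{"linear":[0,0,-3],"spin":0,"fingers":0.2},{"linear":[0,0,-3],"spin":0,"fingers":0.2},{"linear":[0,0,-3],"spin":0,"fingers":0.2},{"linear":[0,0,-2],"spin":0,"fingers":0.2}]}}

```text
t: 18.85
position: [0.5282, -0.2379, 0.3138]
eef_rot: [3.137, 0.15, 0.004]
force: [0.4, 0.1, -0.1]
gripper_width: 0.0552
grasp_force: 0.0
```

Request:
{"fn": "apply_moves", "kwargs": {"motion": [{"linear":[-2,0,-2],"spin":0,"fingers":0.2},{"linear":[-3,0,0],"spin":0,"fingers":0.2},{"linear":[-3,0,0],"spin":0,"fingers":0.2},{"linear":[-2,0,0],"spin":0,"fingers":0.2},{"linear":[0,0,0],"spin":0,"fingers":0.2},{"linear":[0,0,0],"spin":0,"fingers":0.2},{"linear":[0,0,0],"spin":0,"fingers":0.2},{"linear":[0,0,0],"spin":0,"fingers":0.2}]}}

```text
t: 19.65
position: [0.429, -0.2471, 0.3306]
eef_rot: [-3.138, -0.151, -0.0]
force: [0.5, -0.2, -0.3]
gripper_width: 0.0552
grasp_force: 0.0
```

```bash
python3 go.py; python3 - <<'E'
from green import *
s=optics.camera("scene"); P0=np.array([.5391,-.2361,.1305]); meas(s,P0,.096,P0)
m=green(s); v,u=np.nonzero(m); P=world(s,np.c_[u,v]); k=np.linalg.norm(P-P0,axis=1)<.15; P=P[k]
n=np.array([.862,.083,.5]); o=np.array([.9954,.096,0]); l=np.array([-.096,.9954,0]); x=.5*o-np.array([0,0,.866]); a=(P-P0)@x; b=(P-P0)@l
bot=a>10e-3; e=[];
for lo in np.arange(.01,.09,.008):
    k=(a>lo)&(a<lo+.008); e.append((lo+.004,(b[k].min()+b[k].max())/2))
e=np.array(e); print("midline slope deg",np.degrees(np.arctan(np.polyfit(e[:,0],e[:,1],1)[0])).round(1),"mid lat",e[:,1].mean().round(4))
cv2.imwrite("pics/fin.png",cv2.resize(s["frame"][130:205,185:265],(560,525),interpolation=2)[:,:,::-1])
E
```

```text
t 19.65 pos [ 0.429  -0.2471  0.3306] az 5.52 tiltz [ 0.  0. -1.] q [-0.53  0.07  1.79  0.    1.28  0.95] w 0.0552 gf 0.0 F [ 0.5 -0.2 -0.3]
723 n [0.844 0.078 0.531] tilt(90=vertical) 57.9 az 5.3 mean [ 0.5629 -0.2329  0.1047]
 z range 0.0503 0.1725  rel p: downslope -0.0442 0.0982 lat -0.0318 0.0313 n 0.0066
midline slope deg 0.3 mid lat 0.0004
```

View pics/fin.png

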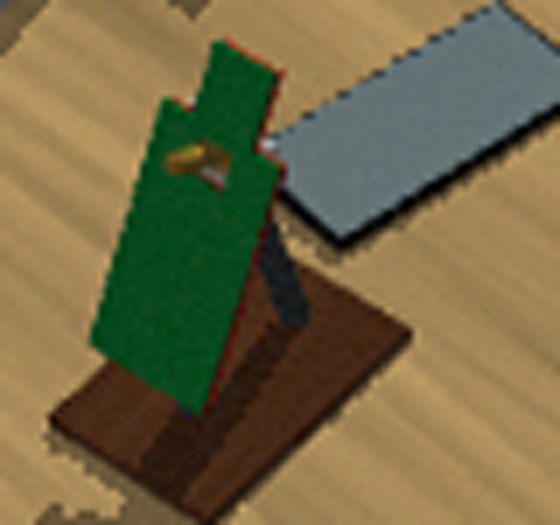

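```bash
python3 - <<'E'
from green import *
import io,contextlib
with contextlib.redirect_stdout(io.StringIO()): 
    from peg import *
s0=s; T0=t; c1=optics.camera("scene"); t1=optics.camera("top")
P0=np.array([.5391,-.2361,.1305])
for cn,c0,c1,b in(("scene",s0,c1,(190,142,246,205)),("top",T0,t1,(330,180,372,232))):
    P,f=sel(c0,b); r=P-P0; w=(f.min(1)>60)&(f.max(1)-f.min(1)<40)&(abs(r@n)<.006)&(r@x>-.01)&(r@x<.076); q0=r[w]
    m=green(c1); v,u=np.nonzero(m); q1=world(c1,np.c_[u,v])-P0; q1=q1[(np.linalg.norm(q1,axis=1)<.15)&(abs(q1@n)<.02)]
    for lo in(-.035,-.01,.01,.03,.05,.07):
        g=lambda q:[np.median((q@n)[(q@x>lo)&(q@x<lo+.02)]).round(4),((q@x>lo)&(q@x<lo+.02)).sum()]
        print(cn,lo,"board",g(q0),"green",g(q1))
    d=r[(f.max(1)<60)&(r@x>.05)&(r@x<.085)&(abs(r@l)<.02)&(r@n>-.005)]; print("dark spot",len(d),(np.c_[d@x,d@l,d@n]).round(4).tolist()[:8])
E
```

```text
scene -0.035 board [np.float64(nan), np.int64(0)] green [np.float64(0.005), np.int64(69)]
scene -0.01 board [np.float64(0.0002), np.int64(60)] green [np.float64(0.0063), np.int64(93)]
scene 0.01 board [np.float64(0.0001), np.int64(83)] green [np.float64(0.0073), np.int64(120)]
scene 0.03 board [np.float64(0.0005), np.int64(86)] green [np.float64(0.0079), np.int64(126)]
scene 0.05 board [np.float64(-0.0), np.int64(79)] green [np.float64(0.0093), np.int64(121)]
scene 0.07 board [np.float64(0.0004), np.int64(18)] green [np.float64(0.0096), np.int64(120)]
dark spot 12 [[0.0663, -0.0028, 0.0025], [0.072, -0.0065, 0.0002], [0.0705, -0.0036, -0.0002], [0.0682, 0.0002, 0.0008], [0.0719, -0.0012, 0.0021], [0.0704, 0.0018, 0.0018], [0.0742, 0.0002, 0.0028], [0.0742, 0.0015, -0.0001]]
top -0.035 board [np.float64(nan), np.int64(0)] green [np.float64(0.0065), np.int64(35)]
top -0.01 board [np.float64(0.0009), np.int64(47)] green [np.float64(0.0072), np.int64(42)]
top 0.01 board [np.float64(0.0009), np.int64(26)] green [np.float64(0.0081), np.int64(49)]
top 0.03 board [np.float64(0.0006), np.int64(26)] green [np.float64(0.009), np.int64(44)]
top 0.05 board [np.float64(0.001), np.int64(29)] green [np.float64(0.0096), np.int64(50)]
top 0.07 board [np.float64(0.0011), np.int64(11)] green [np.float64(0.0107), np.int64(53)]
dark spot 0 []
  return _methods._mean(a, axis=axis, dtype=dtype,
  ret = ret.dtype.type(ret / rcount)
```

The sign is steady. Its top rests on the board and its lower part appears to sit on the small dark button near the board's foot; the midline is 0.3° off straight. Handing in.

```bash
python3 -c "
from cell import ctrl
print(ctrl.sign_off())"
```

```text
the job is handed in; nothing more can be done
None
```

The sign is turned over and hangs tab up on the brass peg, green face outwards and straight to within 0.3°; its upper part rests on the board, while its lower part stands about 3 mm off, apparently on a small button near the board's foot, and the job is handed in.

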